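# Ease the wedge out from under the garnish bin's lid

## Robot

A 6-joint arm with a two-finger parallel gripper is mounted at the origin on the work surface. World frame = base frame: x ahead of the robot, y to its left, z up, the work surface at z = 0. Lengths are in m, angles in rad, forces in N, time in s.
With the tool pointing down it reaches from about 0.275 to 0.775 m from the base axis. Payload 14.6 kg.
Tool frame: the origin (TCP) lies midway between the tips of the shut fingers; the grasp point (between the pads) lies 19 mm behind it; y points along the fingers, x is the direction in which the jaws open and shut, and the axes are right-handed (so a half turn about y gives the same grasp; the last joint's range is limited). The gripper opens to 85 mm and grips with 20 to 120 N. Pads are 22 mm wide; open, the fingers measure 114 mm over their backs; the gripper's body (76 mm by 85 mm) begins 54 mm behind the grasp point. The pads swing forward as they close: fully open they stand 13 mm farther back than shut.
Start: joints at [1.081, 0.263, -0.048, 1.259, 0, 1.415], TCP at [0.173, 0.496, 0.231] pointing down, gripper open.
Joint ranges: [-2.65, 2.65], [-0.89, 1.7], [-1.18, 1.37], [-2.13, 2.11], [-1.35, 1.29], [-3.14, 3.14]. Speed limits (rad/s): [1.89, 1.89, 2.57, 2.79, 3.14, 3.14].

## Interface

Orientations are given as a unit quaternion [w, x, y, z].
In Python, from workcell import robot gives the robot as it stands. The module is installed in compiled form; this text tells all that it offers. Calls block until the motion is done:
- robot.reach(position, orientation): joint-space move of the TCP to a pose.
- robot.movel(position, frame=None, feed=0.15, threshold=None): straight line of the TCP; frame=None keeps the orientation; feed is the mean speed in m/s. With threshold (N) it stops when the force on the tool has changed by that much, and returns True; else False.
- robot.set_joints(angles): joint-space move.
- robot.ungrasp() and robot.gripper_close(): open the fingers fully, or close them until they stop; the grip force is fixed at half the most.
- robot.sleep(seconds).
- robot.ik(position, orientation): joint angles nearest the present ones, or None.
- robot.get_obs(): the state.
- robot.read_camera(name): name is "scene" or "side" or "wrist"; returns a dict with "color" (384x512x3 uint8, red, green, blue), "range_z" (384x512 float32, m along the optical axis (not along the pixel's ray), 0 where there is no reading), "fovy" (degrees; the focal length in pixels is half the picture's height over the tangent of half this angle, whatever the lens; pixels are square), "cx", "cy" (the principal point, pixels), "eye" and "attitude" of the camera in the world. Camera axes: x right, y up, looking along -z (the intrinsics and any distortion apply to the point x, -y, -z); pixel columns grow to the right and rows downward; lengths in m; the calibration is good to about 2 mm. The wrist camera is an equidistant fisheye: a pixel r from the principal point sees the ray r / f radians off the axis. A picture is of the moment at which its call begins.
A pose or a line that the arm cannot do raises robot.PlanningError and nothing moves.
- robot.finish_job(): hands the job in, once; it reports no verdict.
The state is a dict: "clock": time; "joint_pos": joint angles; "qd": joint speeds; "joint_torque": joint torques, N m; "ee_pos": TCP position; "orientation": TCP orientation; "contact_force": force on the tool from outside, world axes, zero at the start; "ft_torque": the same for the moment, N m; "grip_width": finger opening in m.
Only numpy, scipy, OpenCV 4.12 (cv2) and the standard library are available. Lean on these libraries where they do the work, as an engineer would, in place of code of your own. Each camera call takes 0.05 s, during which the arm holds its last target. There are 200 camera calls.

## Task

The steel garnish bin has aired long enough: draw the wooden wedge that props its heavy lid straight back out in small tugs of 30 mm at most, stopping after each so that the lid settles on the wedge, until the lid has come down shut without slamming. Do not lift the lid any higher or shift the bin, and leave the other things where they stand. Then lay the wedge on its flat underside on the floor of the white tray, beside the cup.

Things in the scene. Friction and masses are not known exactly. Their poses are not given: they have to be found in the camera images.
- wedge_center (a point): Plain beech door wedge, 135 long (x) x 44 wide (y), 38 high at the heel (-x end) tapering evenly to 4 at the tip (+x end), flat underside, 85 g. Point: middle of its length and width, 10.5 mm above the underside; z up. At the start it lies level on the bin's front rim, tip under the lid. Drags with 6 to 20 N when drawn along its -x; its tip comes free after about 92 mm.
- wedge_heel (a point): Middle of the wedge's upright heel face, 67.5 mm along -x from its centre and 19 mm above its underside. At the start about 36 mm of the heel end (34 to 38) overhangs the bin's front face in free air, straight below the lid's handle bar.
- bin: Stainless countertop garnish bin, 300 deep (x) x 420 wide (y), level rim 115 above the counter (28 mm wide at the front), on rubber feet, loose but heavy (about 5.5 kg without the lid). Origin at the centre of its underside; its front face, 150 mm along -x, looks towards the robot.
- lid_handle (a point): Middle of the lid's handle bar: round, 12 thick, 340 long along the bin's y, 25 mm in front of the bin's front face and, as propped, about 64 above the rim (45 above the middle of the wedge's heel face). It lies right over the heel, so a gripper coming straight down meets it; one leaning 35 to 45 degrees, fingers pointing forward and down, passes below it. Struts 150 either side of the middle.
- lid: Heavy lid of the bin, 280 x 410, about 2.8 kg (up to a third more or less), hinged along the bin's back. Origin: middle of the lower edge of its front skirt, 279 mm from the hinge, 6 mm behind the bin's front face; it stands 2 mm above the rim when shut and about 27 when propped, resting on the wedge's slope. Its z axis is upright when shut. Without the wedge it falls freely.
- tray: White service tray, fixed, 200 (x) x 270 (y), floor 5 mm above the counter, rim 14 mm high and 6 mm thick all round. Origin at the centre of its underside. It stands on the left or the right. The cup stands near its +y end, the rest of its floor is free.
- cup_rim (a point): Centre of the mouth of a white mug, 80 across, 66 high, standing on the tray; bystander.
- scale: Black kitchen scale with a round steel platter, fixed, 200 x 160 x 40 high, opposite the tray; origin at the centre of its underside; bystander.
- tumbler_a: Upturned glass tumbler, 68 across, 125 high, origin at the centre of its mouth on the counter; bystander.
- tumbler_b: The same, a second one; bystander.
- pitcher: Steel milk pitcher, 94 across, 110 high, handle on its +y side; origin at the centre of its underside; bystander.
- jar: Lidded glass jar, 86 across, 115 high; origin at the centre of its underside; bystander.
- tongs: Steel tongs lying on the counter in front of the bin, 220 long (x), 50 wide, 18 high; origin in their middle on the counter; bystander.
Mind the look-alikes: they are no part of the job. There is more than one size of the part that bears wedge_center; the job needs the larger.

How it is judged:
On the way, in this order (a step that is already met when the one before it is completed fails the run):
1. the wedge has been drawn back 8 to 38 mm and stopped, the lid settled on it and still propped (distance of wedge_center from where it was at the start of the episode between 0.008 and 0.038 m and z of lid in the frame of bin above 0.127 m and linear speed of lid below 0.003 m/s), for 0.2 s.
2. the wedge has been drawn back 38 to 70 mm and stopped, the lid settled on it, lower but still propped (distance of wedge_center from where it was at the start of the episode between 0.038 and 0.07 m and z of lid in the frame of bin above 0.1205 m and linear speed of lid below 0.003 m/s), for 0.2 s.
3. the wedge is clear in front of the bin and the lid is shut (x of wedge_center in the frame of bin below -0.205 m and z of lid in the frame of bin below 0.1195 m), for 0.2 s.
At the end, for the whole second after the job is handed in: The lid is shut (front edge within 2.5 mm of its shut height), the bin within 20 mm of where it stood, and the wedge lies released on the tray's floor on its flat underside (within 3 degrees of level, no end up on the rim or the cup); every bystander is within 30 mm of where it stood (z of lid in the frame of bin below 0.1195 m and x of wedge_center in the frame of tray between -0.08 and 0.08 m and y of wedge_center in the frame of tray between -0.115 and 0.115 m and z of wedge_center in the frame of tray below 0.02 m and angle between wedge_center's own z axis and vertical below 0.05 rad and distance of bin from where it was at the start of the episode below 0.02 m); the robot touches nothing.
It fails at once if the lid slams (its front edge falls faster than 0.4 m/s) (linear speed of lid above 0.4 m/s).
It fails at once if the lid is lifted more than about 10 mm above its propped height (z of lid in the frame of bin above 0.153 m).
It fails at once if the bin is shifted by more than 20 mm (distance of bin from where it was at the start of the episode above 0.02 m).
It fails at once if a bystander is shifted by more than 30 mm or tipped (distance of any of cup_rim, tumbler_a, tumbler_b, pitcher, jar, tongs from where it was at the start of the episode above 0.03 m or angle between any of tumbler_a, tumbler_b, pitcher, jar's own z axis and vertical above 0.4 rad).
It also fails if it takes over 61 s, if anything falls off the work surface, if the arm or the gripper's body presses on something with over 40 N, if the wrist force passes 120 N, or if a joint passes its speed limit or range.

## Working session

There is one attempt and no reset: what is moved stays moved. The work goes in short steps, each a Python script; the robot and the scene stay as the last script left them, time stands still between calls to the robot, and variables do not carry over. Pictures are saved under pics/ and viewed, about 8 in all and at most 12, crops included, and the job is handed in when it is done.

```bash
mkdir -p pics; cat > h.py <<'E'
import numpy as np, cv2
from scipy.spatial.transform import Rotation as R
from workcell import robot
def rot(q): 
    q=np.asarray(q,float)
    return R.from_quat([q[1],q[2],q[3],q[0]]).as_matrix() if q.size==4 else q.reshape(3,3)
def cloud(c):
    h,w=c["range_z"].shape; f=h/2/np.tan(np.radians(c["fovy"])/2)
    v,u=np.mgrid[:h,:w]; z=c["range_z"].astype(float)
    p=np.stack([(u-c["cx"])/f*z,-(v-c["cy"])/f*z,-z],-1)
    P=p@rot(c["attitude"]).T+np.array(c["eye"]); P[z==0]=np.nan
    return P
E
python3 - <<'E'
from h import *
for n in("scene","side"):
    c=robot.read_camera(n); print(n,{k:c[k] for k in c if k not in("color","range_z")})
    cv2.imwrite(f"pics/{n}0.png",cv2.resize(c["color"][:,:,::-1],(800,600),interpolation=cv2.INTER_CUBIC))
    np.savez(f"{n}0.npz",P=cloud(c),col=c["color"])
print(robot.get_obs())
E
```

```text
scene {'fovy': 50.904350516247895, 'cx': 260.9121674896344, 'cy': 187.67242049825802, 'eye': array([1.25204679, 0.34211745, 1.30837943]), 'attitude': array([0.50024652, 0.14835264, 0.2367729 , 0.819563  ])}
side {'fovy': 51.25214582307776, 'cx': 256.13867143076254, 'cy': 191.687066012297, 'eye': array([ 0.07090372, -0.69488181,  0.83903906]), 'attitude': array([ 0.85361821,  0.40502921, -0.13585655, -0.29804409])}
{'clock': 0.1, 'joint_pos': array([ 1.08070791e+00,  2.63463646e-01, -4.88528429e-02,  1.25941889e+00,
       -1.89421910e-05,  1.41552384e+00]), 'qd': array([ 1.45841207e-04, -2.01755756e-03,  4.24546933e-03,  1.74461418e-03,
        3.24905161e-05, -7.30491342e-06]), 'joint_torque': array([ 6.92766611e-03, -6.38576818e+01,  3.85064828e+01,  1.00483399e-02,
        6.68796747e-05, -2.59466100e-05]), 'ee_pos': array([0.17239117, 0.49562753, 0.2308867 ]), 'orientation': array([-0.57616929,  0.57647768,  0.40940229, -0.40999049]), 'contact_force': array([-0.84190322,  0.39280607, -0.17137764]), 'ft_torque': array([-0.02709399,  0.04562929, -0.00445212]), 'grip_width': 0.08536136220760505}
```

View pics/scene0.png

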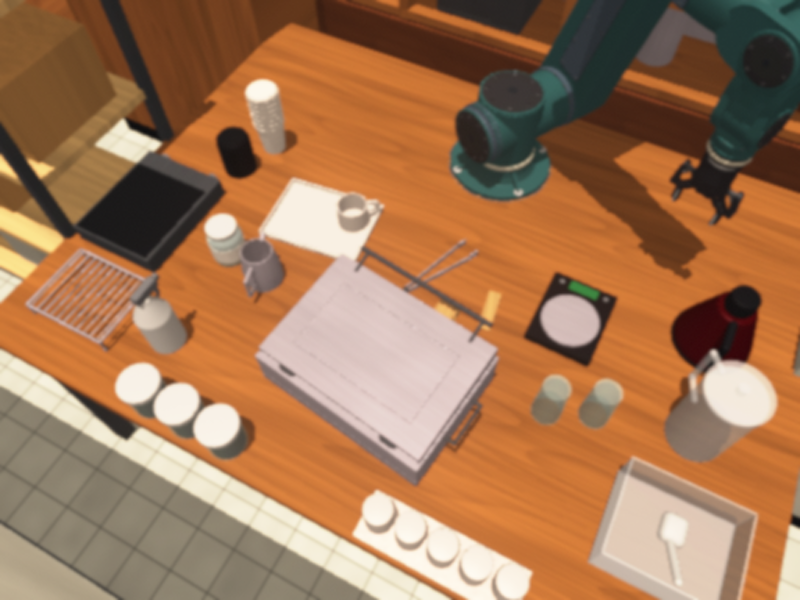

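View pics/side0.png

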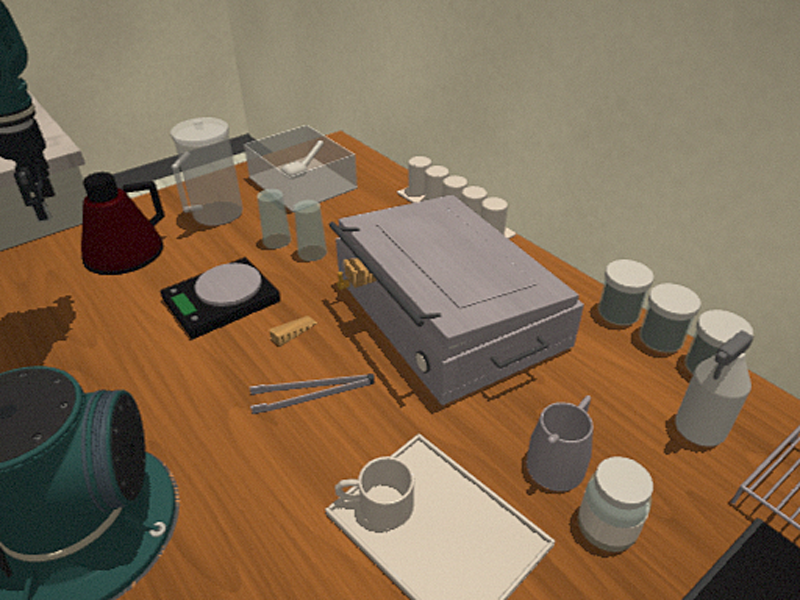

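The scene view shows the bin in the middle, with the propped wedge near px (445,312) and a smaller look-alike at (491,305). The tray and cup are at (325,215). In the side view the wedge heel is at (355,270), the look-alike lies on the counter at (293,330), and the handle runs from (337,228) to (437,317).

```bash
python3 - <<'E'
from h import *
for n in("scene","side"):
    d=np.load(f"{n}0.npz");P=d["P"];col=d["col"];hsv=cv2.cvtColor(col,cv2.COLOR_RGB2HSV)
    s=1.5625
    for name,(u,v) in (dict(wedge=(445,312),small=(491,305)) if n=="scene" else dict(wedge=(355,270),small=(293,330))).items():
        print(n,name,hsv[int(v/s),int(u/s)],P[int(v/s),int(u/s)].round(3))
    m=((hsv[...,0]>=14)&(hsv[...,0]<=25)&(hsv[...,1]>90)&(hsv[...,2]>120)).astype(np.uint8)
    k,l,st,ce=cv2.connectedComponentsWithStats(m)
    for i in range(1,k):
        if st[i,4]>25:
            q=P[l==i]; q=q[np.isfinite(q[:,0])]
            if len(q)==0: continue
            lo,hi=np.percentile(q,[3,97],axis=0)
            if 0.2<q[:,0].mean()<1: print(n,ce[i]*s,st[i,4],lo.round(3),hi.round(3))
    # lid plane
    reg=np.isfinite(P[...,0])&(hsv[...,1]<60)
    x,y,z=P[...,0],P[...,1],P[...,2]
    b=reg&(z>.11)&(z<.24)&(x>.4)&(x<.95)&(abs(y)<.4)
    k,l,st,ce=cv2.connectedComponentsWithStats(b.astype(np.uint8)); i=1+st[1:,4].argmax()
    q=P[l==i]; c=cv2.minAreaRect(q[:,:2].astype(np.float32)*1000); print("lid",c, cv2.boxPoints(c).round(), "z",np.percentile(q[:,2],[2,50,98]).round(3))
    h=q[q[:,0]<np.percentile(q[:,0],3)]
    # tray
    t=reg&(z>-.01)&(z<.03)&(hsv[...,2]>150)&(y<.3)&(x<.75)&(x>.2)
    k,l,st,ce=cv2.connectedComponentsWithStats(t.astype(np.uint8)); i=1+st[1:,4].argmax()
    q=P[l==i]; c=cv2.minAreaRect(q[:,:2].astype(np.float32)*1000); print("tray",c,cv2.boxPoints(c).round(),q[:,2].mean(),ce[i]*s)
    cc=reg&(z>.05)&(z<.08)&(x>.2)&(x<.6)&(y<0)
    k,l,st,ce=cv2.connectedComponentsWithStats(cc.astype(np.uint8))
    for i in range(1,k):
        if st[i,4]>40: q=P[l==i]; print("mid",ce[i]*s,st[i,4],q.min(0).round(3),q.max(0).round(3))
d=np.load("side0.npz"); 
im=cv2.resize(d["col"][90:250,130:330,::-1],(800,640)[:2],interpolation=cv2.INTER_CUBIC)
cv2.imwrite("pics/crop1.png",cv2.resize(d["col"][100:250,160:360,::-1],(800,600),interpolation=cv2.INTER_CUBIC))
E
```

```text
scene wedge [ 18 138 240] [0.594 0.101 0.143]
scene small [ 19 138 245] [0.458 0.168 0.022]
scene [ 61.90935239 110.90923935] 4976 [ 0.364 -1.267 -0.209] [ 0.69  -0.899  0.39 ]
scene [  7.89877301 172.87193252] 163 [ 0.627 -1.305 -0.133] [ 0.764 -0.908  0.283]
scene [ 25.23320896 235.84544383] 1273 [ 0.641 -1.625 -0.595] [ 0.802 -0.896  0.001]
scene [490.68976684 304.39604922] 193 [ 0.405  0.146 -0.001] [0.491 0.184 0.028]
scene [446.13415948 309.42887931] 116 [0.572 0.079 0.118] [0.603 0.124 0.154]
scene [543.57142857 417.8125    ] 35 [0.656 0.35  0.006] [0.676 0.406 0.048]
scene [590.72265625 420.5078125 ] 32 [0.617 0.444 0.005] [0.636 0.501 0.046]
lid ((745.3744506835938, 16.274154663085938), (416.28070068359375, 299.2552185058594), 81.26697540283203) [[ 566. -167.]
 [ 862. -212.]
 [ 925.  199.]
 [ 629.  245.]] z [0.114 0.152 0.165]
tray ((411.4577941894531, -334.5933837890625), (204.13198852539062, 269.37017822265625), 6.053571701049805) [[ 296. -211.]
 [ 324. -479.]
 [ 527. -458.]
 [ 499. -190.]] 0.00734020831225291 [316.17168114 221.19184243]
mid [167.02933933 184.2019786 ] 147
[... 1628 characters left out ...]
67.]
 [ 859. -217.]
 [ 924.  198.]
 [ 602.  248.]] z [0.113 0.153 0.183]
tray ((412.28546142578125, -336.671142578125), (200.08370971679688, 268.73846435546875), 6.740233421325684) [[ 297. -215.]
 [ 329. -482.]
 [ 527. -458.]
 [ 496. -191.]] 0.005602057673109769 [450.68425211 534.79217872]
mid [426.74828506 361.51391006] 328 [ 0.564 -0.176  0.05 ] [ 0.599 -0.001  0.08 ]
mid [546.45786199 455.6561086 ] 221 [ 0.584 -0.404  0.05 ] [ 0.6   -0.337  0.08 ]
mid [382.2435462  483.76358696] 552 [ 0.321 -0.302  0.05 ] [ 0.417 -0.214  0.074]
mid [607.1875     518.41269841] 315 [ 0.567 -0.528  0.05 ] [ 0.6   -0.448  0.08 ]
mid [699.27591463 593.53404472] 123 [ 0.567 -0.648  0.051] [ 0.6   -0.621  0.062]
```

View pics/crop1.png

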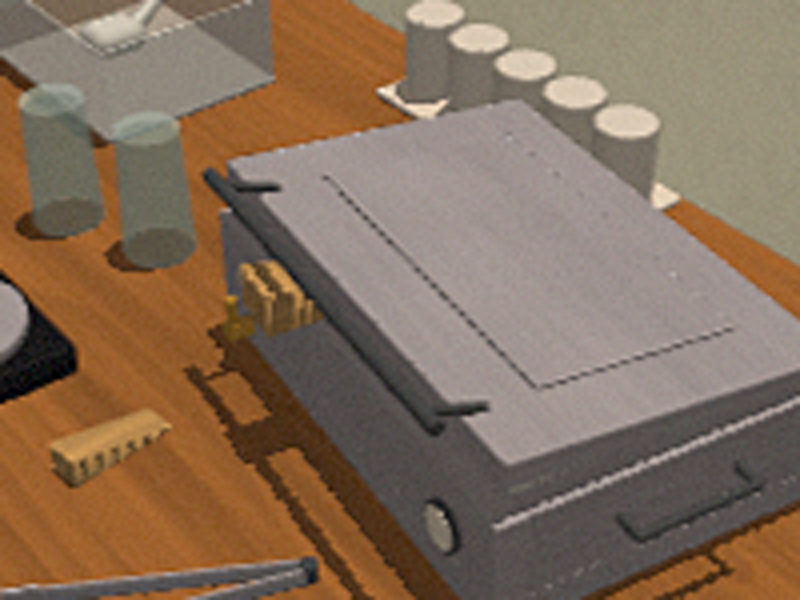

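The crop shows the propped wedge's heel at crop px (275,295) and a brass tap just beyond it at (235,318). The smaller wedge is on the counter at (110,445). The handle runs from (210,175) to (438,425).

```bash
cat >> h.py <<'E'
def quat(yaw,a,flip=1):
    b=np.array([np.cos(yaw),np.sin(yaw),0]); d=b*np.cos(a)-np.array([0,0,np.sin(a)])
    x=flip*np.array([-np.sin(yaw),np.cos(yaw),0]); M=np.column_stack([x,d,np.cross(x,d)])
    q=R.from_matrix(M).as_quat(); return np.array([q[3],q[0],q[1],q[2]]),d
E
python3 - <<'E'
from h import *
for n in("side","scene"):
    d=np.load(f"{n}0.npz");P=d["P"];col=d["col"];hsv=cv2.cvtColor(col,cv2.COLOR_RGB2HSV)
    x,y,z=P[...,0],P[...,1],P[...,2]
    b=np.isfinite(x)&(hsv[...,2]<110)&(hsv[...,1]<100)&(z>.165)&(z<.2)&(x>.5)&(x<.65)&(y>-.16)&(y<.25)
    q=P[b]; l=cv2.fitLine(q.astype(np.float32),cv2.DIST_HUBER,0,.001,.001).ravel(); t=(q-l[3:])@l[:3]
    print(n,"handle",len(q),l.round(4),"mid",(l[3:]+l[:3]*(np.percentile(t,1)+np.percentile(t,99))/2).round(4),np.ptp(t))
    # front face
    b=np.isfinite(x)&(z>.03)&(z<.1)&(x>.53)&(x<.66)&(y>-.15)&(y<.06)&(hsv[...,1]<70)
    q=P[b]; 
    if len(q)>50: l=cv2.fitLine(q[:,:2].astype(np.float32),cv2.DIST_HUBER,0,.001,.001).ravel(); print("front",len(q),l.round(4), "yaw",np.arctan2(-l[0],l[1])*(1))
    # wedge points
    b=np.isfinite(x)&(hsv[...,0]>12)&(hsv[...,0]<26)&(hsv[...,1]>70)&(z>.112)&(z<.16)&(x>.55)&(x<.62)&(y>.06)&(y<.15)
    q=P[b]; print("wedge",len(q)); print(q[np.argsort(q[:,1])][::max(1,len(q)//40)].round(3).tolist())
yaw=-.153
for a in(35,38,42):
  for f in(1,-1):
    q,d=quat(yaw,np.radians(a),f); bx=np.array([np.cos(yaw),np.sin(yaw),0])
    g=np.array([.585,.1,.139])
    for s in(0,.06,.125): print(a,f,s,(lambda r:None if r is None else np.round(r,2))(robot.ik(g-s*bx+.022*d,q)))
    for ty in(.1,-.1,-.3,-.5):
        q,d=quat(ty,np.radians(a),f); c=np.array([.412,-.3355])+np.array([.05*.11,-.05])
        b=np.array([np.cos(ty),np.sin(ty),0]); p=np.array([*c,.005+.024])-.05*b
        print("  tray",ty,(lambda r:None if r is None else np.round(r,2))(robot.ik(p+.022*d,q)))
E
```

```text
side handle 433 [0.1294 0.9915 0.0114 0.5713 0.0046 0.1822] mid [0.5754 0.0355 0.1825] 0.3433738159235155
front 672 [0.1578 0.9875 0.5934 0.0053] yaw -0.15848073
wedge 237
[[0.604, 0.075, 0.123], [0.594, 0.076, 0.12], [0.599, 0.077, 0.124], [0.599, 0.078, 0.117], [0.594, 0.078, 0.145], [0.593, 0.079, 0.127], [0.594, 0.079, 0.137], [0.587, 0.079, 0.147], [0.576, 0.08, 0.123], [0.58, 0.08, 0.132], [0.583, 0.081, 0.119], [0.591, 0.081, 0.122], [0.592, 0.081, 0.14], [0.588, 0.081, 0.138], [0.575, 0.082, 0.144], [0.575, 0.082, 0.141], [0.572, 0.082, 0.149], [0.578, 0.083, 0.135], [0.592, 0.083, 0.124], [0.579, 0.083, 0.145], [0.566, 0.084, 0.151], [0.568, 0.084, 0.128], [0.566, 0.085, 0.139], [0.585, 0.086, 0.148], [0.568, 0.088, 0.14], [0.577, 0.089, 0.15], [0.567, 0.09, 0.154], [0.572, 0.092, 0.151], [0.568, 0.093, 0.126], [0.569, 0.095, 0.139], [0.571, 0.097, 0.134], [0.576, 0.098, 0.152], [0.569, 0.099, 0.148], [0.57, 0.101, 0.131], [0.569, 0.103, 0.153], [0.581, 0.105, 0.15], [0.592, 0.106, 0.148], [0.586, 0.108, 0.149], [0.572, 0.109, 0.129], [0.578, 0.111, 0.151], [0.59, 0.113, 0.1
[... 1995 characters left out ...]
 -1 0.125 None
  tray 0.1 [-1.38  0.49 -0.82  0.15  0.9   1.71]
  tray -0.1 [-1.36  0.45 -1.03 -0.28  0.85  2.06]
  tray -0.3 None
  tray -0.5 None
42 1 0 [ 0.12  0.19 -0.97 -0.41 -0.2   0.19]
42 1 0.06 [ 0.17  0.12 -1.08 -0.44 -0.24  0.22]
42 1 0.125 None
  tray 0.1 [-1.36  0.46 -0.8   0.18  0.83 -1.4 ]
  tray -0.1 [-1.33  0.41 -0.99 -0.19  0.78 -1.08]
  tray -0.3 [-1.27  0.41 -1.17 -0.57  0.66 -0.77]
  tray -0.5 None
42 -1 0 [ 0.12  0.19 -0.97 -0.41 -0.2  -2.95]
42 -1 0.06 [ 0.17  0.12 -1.08 -0.44 -0.24 -2.92]
42 -1 0.125 None
  tray 0.1 [-1.36  0.46 -0.8   0.18  0.83  1.74]
  tray -0.1 [-1.33  0.41 -0.99 -0.19  0.78  2.06]
  tray -0.3 [-1.27  0.41 -1.17 -0.57  0.66  2.37]
  tray -0.5 None
```

```bash
python3 - <<'E'
from h import *
yaw=-.156; bx=np.array([np.cos(yaw),np.sin(yaw),0])
g=np.array([.572,.105,.138])+.015*bx
f=lambda r:None if r is None else np.round(r,2)
for a in(42,45,48):
    q,d=quat(yaw,np.radians(a))
    for s in(0,.1,.115,.13,.14): print(a,s,f(robot.ik(g-s*bx+.022*d,q)))
    for s in(.06,.08,.1,.13): print(' pre',s,f(robot.ik(g-s*d+.022*d,q)))
    for s,y2 in((.1,-.3),(.12,-.3),(.14,-.3)): 
        q2,d2=quat(y2,np.radians(a));print(' yaw',s,f(robot.ik(g-s*bx+.022*d2,q2)))
# tap
d=np.load("side0.npz");P=d["P"];hsv=cv2.cvtColor(d["col"],cv2.COLOR_RGB2HSV)
u,v=160+np.array([228,240])/4,100+np.array([295,340])/4
q=P[int(v[0]):int(v[1])+1,int(u[0]):int(u[1])+1]; print(q.reshape(-1,3).round(3)[::2].tolist())
E
```

```text
42 0 [ 0.13  0.2  -0.97 -0.41 -0.21  0.19]
42 0.1 [ 0.22  0.07 -1.14 -0.44 -0.28  0.26]
42 0.115 [ 0.24  0.05 -1.16 -0.44 -0.29  0.27]
42 0.13 None
42 0.14 None
 pre 0.06 [ 0.16  0.05 -0.97 -0.27 -0.24  0.22]
 pre 0.08 [ 0.18  0.01 -0.97 -0.21 -0.25  0.23]
 pre 0.1 [ 0.19 -0.04 -0.96 -0.15 -0.26  0.24]
 pre 0.13 [ 0.21 -0.11 -0.94 -0.06 -0.27  0.25]
 yaw 0.1 [ 0.29  0.1  -1.08 -0.35 -0.43  0.42]
 yaw 0.12 [ 0.32  0.07 -1.11 -0.34 -0.45  0.45]
 yaw 0.14 [ 0.35  0.05 -1.13 -0.33 -0.47  0.47]
45 0 [ 0.12  0.18 -0.92 -0.29 -0.2   0.2 ]
45 0.1 [ 0.21  0.05 -1.08 -0.32 -0.25  0.26]
45 0.115 [ 0.23  0.03 -1.1  -0.32 -0.27  0.28]
45 0.13 [ 0.24  0.01 -1.12 -0.31 -0.28  0.29]
45 0.14 [ 0.26 -0.   -1.14 -0.31 -0.29  0.3 ]
 pre 0.06 [ 0.15  0.05 -0.91 -0.15 -0.22  0.22]
 pre 0.08 [ 0.17  0.   -0.9  -0.09 -0.23  0.23]
 pre 0.1 [ 0.18 -0.04 -0.89 -0.04 -0.23  0.24]
 pre 0.13 [ 0.2  -0.11 -0.87  0.05 -0.25  0.26]
 yaw 0.1 [ 0.28  0.08 -1.03 -0.23 -0.4   0.43]
 yaw 0.12 [ 0.3   0.05 -1.05 -0.23 -0.41  0.45]
 yaw 0.14 [ 0.33  0.03 -1.08 -0.22 -0.43  0.48]
48 0 [ 0.12  0.18 -0.86 -0.18 -0.18  0.2 ]
4
[... 401 characters left out ...]
 -0.13 -0.37  0.44]
 yaw 0.12 [ 0.29  0.04 -1.01 -0.12 -0.38  0.46]
 yaw 0.14 [ 0.31  0.02 -1.03 -0.11 -0.4   0.48]
[[0.628, 0.236, 0.037], [0.627, 0.221, 0.046], [0.606, 0.2, 0.064], [0.61, 0.194, 0.066], [0.602, 0.194, 0.066], [0.61, 0.195, 0.061], [0.602, 0.194, 0.062], [0.609, 0.194, 0.058], [0.602, 0.195, 0.057], [0.611, 0.197, 0.052], [0.603, 0.198, 0.05], [0.608, 0.194, 0.05], [0.603, 0.198, 0.046], [0.606, 0.191, 0.049], [0.604, 0.2, 0.041], [0.608, 0.195, 0.042], [0.601, 0.196, 0.04], [0.608, 0.195, 0.038], [0.601, 0.196, 0.036], [0.605, 0.191, 0.037], [0.6, 0.195, 0.033], [0.604, 0.19, 0.034], [0.602, 0.199, 0.026], [0.605, 0.192, 0.028], [0.615, 0.222, 0.0], [0.619, 0.216, 0.002]]
```

a = 45° allows the whole pull. I'll move to the pre-grasp pose and take a wrist view.

```bash
python3 - <<'E'
from h import *
yaw=-.156; bx=np.array([np.cos(yaw),np.sin(yaw),0])
g=np.array([.572,.105,.138])+.015*bx
q,d=quat(yaw,np.radians(45))
robot.reach(g-.078*d,q)
c=robot.read_camera("wrist"); print({k:c[k] for k in c if k not in("color","range_z")})
np.savez("wrist1.npz",col=c["color"],z=c["range_z"],att=c["attitude"],eye=c["eye"],i=[c["fovy"],c["cx"],c["cy"]])
cv2.imwrite("pics/wrist1.png",cv2.resize(c["color"][:,:,::-1],(800,600),interpolation=cv2.INTER_CUBIC))
o=robot.get_obs(); print(o["clock"],o["ee_pos"],g-.078*d,o["contact_force"])
E
```

```text
{'fovy': 65.70646984690485, 'cx': 254.4533750991911, 'cy': 191.91688269537178, 'eye': array([0.37498031, 0.13546634, 0.23480716]), 'attitude': array([ 0.64604234, -0.3999064 , -0.34215157,  0.55284398])}
2.025 [0.53256167 0.1118697  0.19332638] [0.53233328 0.1112387  0.19315433] [ 0.34323546 -0.16123555 -0.03802807]
```

View pics/wrist1.png

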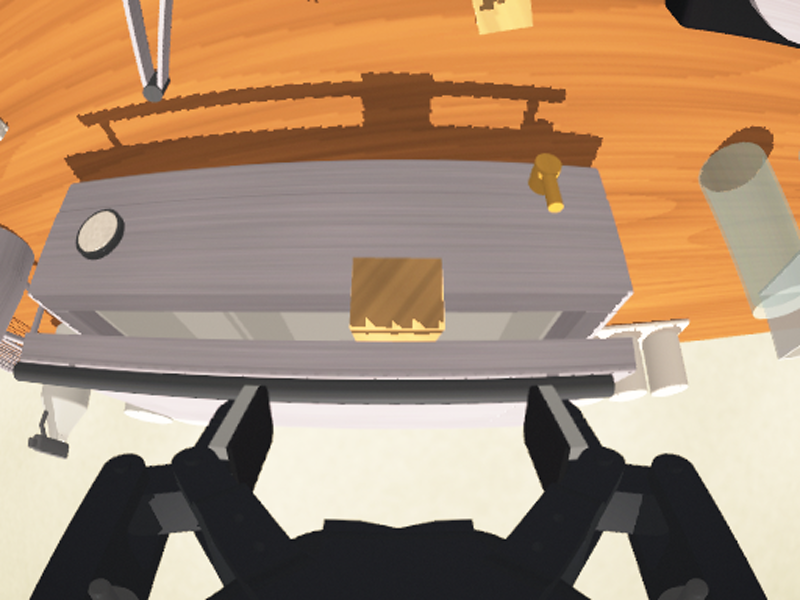

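The wrist view, taken from below the gripper, shows the heel face at px x 351–443, y 258–318. It is centred between the pads (mid x ≈ 397). The handle is at y ≈ 385 and the tap at (545,180), clear of the fingers.

```bash
python3 - <<'E'
from h import *
w=np.load("wrist1.npz"); z=w["z"].astype(float); fv,cx,cy=w["i"]; f=192/np.tan(np.radians(fv)/2)
v,u=np.mgrid[:384,:512]; X,Y=u-cx,v-cy; r=np.hypot(X,Y)+1e-9; th=r/f
p=np.stack([X/r*np.tan(th),-Y/r*np.tan(th),-np.ones_like(r)],-1)*z[...,None]
P=p@rot(w["att"]).T+w["eye"]; P[z==0]=np.nan
hsv=cv2.cvtColor(w["col"],cv2.COLOR_RGB2HSV)
s=1.5625
b=np.zeros(z.shape,bool); b[int(262/s):int(316/s),int(354/s):int(441/s)]=1
q=P[b]; q=q[np.isfinite(q[:,0])]
print(len(q),np.median(q,0),np.percentile(q,[2,98],axis=0).round(4))
l=cv2.fitLine(q[:,:2].astype(np.float32),cv2.DIST_HUBER,0,.001,.001).ravel(); print("yaw",np.arctan2(-l[0],l[1]), l)
for n,(a,c) in dict(hl=(356,300),hr=(438,300),ml=(356,265),mr=(438,265),fr1=(300,305),fr2=(500,305),face1=(250,250),face2=(480,250),bar=(397,388)).items():
    print(n,P[int(c/s),int(a/s)].round(4))
E
```

```text
1956 [0.56845622 0.10469693 0.13052986] [[0.5647 0.0847 0.1158]
 [0.5723 0.1244 0.1444]]
yaw -0.17471166 [0.17382419 0.9847767  0.5684848  0.10447549]
hl [0.5647 0.0853 0.1376]
hr [0.572  0.1238 0.137 ]
ml [0.5652 0.0843 0.1175]
mr [0.5721 0.1246 0.1171]
fr1 [0.6134 0.038  0.1132]
fr2 [0.6337 0.1585 0.1125]
face1 [0.5917 0.0092 0.0839]
face2 [0.6133 0.1482 0.0849]
bar [0.5794 0.1031 0.1767]
```

```bash
cat >> h.py <<'E'
yaw=-.160; bx=np.array([np.cos(yaw),np.sin(yaw),0]); Q,D=quat(yaw,np.radians(45))
G=np.array([.569,.1045,.138])+.015*bx; T0=G+.022*D
def st(t=""):
    o=robot.get_obs(); print(t,round(o["clock"],2),o["ee_pos"].round(4),"F",o["contact_force"].round(1),"M",o["ft_torque"].round(2),"w",round(o["grip_width"],4))
def view(n,cam="side",crop=None):
    c=robot.read_camera(cam); im=c["color"][:,:,::-1]
    P=cloud(c) if cam!="wrist" else None
    if crop: a,b,e,g=crop; im=im[b:g,a:e]
    cv2.imwrite(f"pics/{n}.png",cv2.resize(im,(800,600),interpolation=cv2.INTER_CUBIC)); return c,P
E
python3 - <<'E'
from h import *
robot.movel(T0-.1*D,Q,feed=.15); st("pre")
if robot.movel(T0,Q,feed=.08,threshold=8): st("TOUCH")
else:
    st("at"); robot.gripper_close(); st("closed")
view("grasp","side",(160,100,360,250))
E
```

```text
pre 2.27 [0.5292 0.1112 0.1931] F [ 0.4 -0.4  0.1] M [ 0.08  0.58 -0.01] w 0.0857
at 3.67 [0.599  0.0997 0.1228] F [-0.5  0.   0.3] M [0.14 0.55 0.01] w 0.085
closed 4.13 [0.5991 0.0998 0.1228] F [-5.5  1.3  4.6] M [0.24 0.52 0.16] w 0.0431
```

View pics/grasp.png

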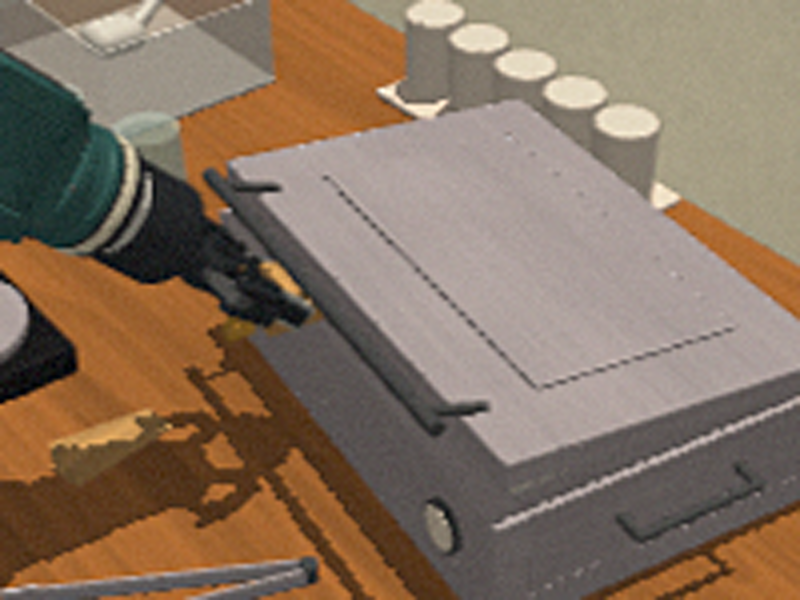

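The crop shows the fingers around the heel at px (265,290), with the handle clear and the lid still propped. The grip width is 43 mm. Next are the tugs, measuring the lid height after each one.

```bash
cat >> h.py <<'E'
def lidz():
    P=cloud(robot.read_camera("side")); x,y=P[...,0],P[...,1]
    # strip of lid top ~40-70 mm behind front face, right half (free of the arm)
    u=(x-.5917)*np.cos(-.1555)+(y-.0092)*np.sin(-.1555); b=(u>.03)&(u<.06)&(y>-.12)&(y<.03)&(P[...,2]>.1)
    return round(float(np.median(P[b][:,2])),4)
E
python3 - <<'E'
from h import *
print("lid",lidz())
for s in(.024,.050):
    robot.movel(T0-s*bx,Q,feed=.03); robot.sleep(.8); st(f"tug{s}"); print("lid",lidz())
E
```

```text
lid 0.1601
tug0.024 5.98 [0.576  0.1033 0.1228] F [ 5.2 -0.8 -2.1] M [-0.06  0.32 -0.02] w 0.0431
lid 0.1552
tug0.05 7.85 [0.5504 0.1075 0.1228] F [ 6.7 -1.4 -2. ] M [-0.02  0.32 -0.04] w 0.0434
lid 0.1495
```

Both tugs lowered the lid as expected and the grip is holding. I'll continue until the lid is shut.

```bash
python3 - <<'E'
from h import *
for s,f in((.074,.03),(.090,.03),(.112,.03),(.138,.04)):
    robot.movel(T0-s*bx,Q,feed=f); robot.sleep(.7); st(f"tug{s}"); print("lid",lidz())
view("pulled","side",(80,90,360,300))
E
```

```text
tug0.074 9.55 [0.5266 0.1114 0.1228] F [ 5.9 -0.3 -3.1] M [-0.    0.37 -0.  ] w 0.0432
lid 0.1442
tug0.09 10.98 [0.5107 0.1139 0.1227] F [ 5.7 -0.2 -1.8] M [0.07 0.38 0.05] w 0.0434
lid 0.1407
tug0.112 12.62 [0.4886 0.1175 0.1224] F [-0.2  0.3 -0.6] M [0.09 0.72 0.  ] w 0.0433
lid 0.1388
tug0.138 14.17 [0.463  0.1216 0.1225] F [0.7 0.2 0.6] M [ 0.09  0.75 -0.01] w 0.0431
lid 0.1388
```

View pics/pulled.png

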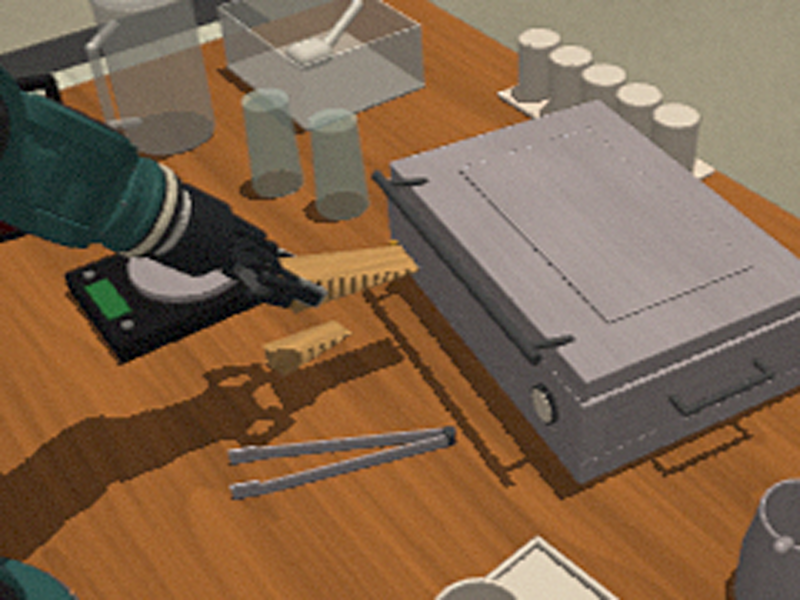

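The lid is shut (its height dropped to 0.1388 and stopped changing). The wedge is held level in front of the bin, with its tip at px (410,262). Next is the transfer.

```bash
cat >> h.py <<'E'
ta=.112; C=np.array([.412,-.3355])+(-.055)*np.array([-np.sin(ta),np.cos(ta)])
def tp(ty,z):
    q,_=quat(ty,np.radians(45)); b=np.array([np.cos(ty),np.sin(ty)]); return np.array([*(C-.0369*b),z]),q
E
python3 - <<'E'
from h import *
f=lambda r:None if r is None else np.round(r,2)
print(f(robot.ik(T0-.152*bx,Q)), f(robot.ik(T0-.152*bx+[0,0,.13],Q)))
for ty in(.11,0,-.1,-.2):
    for z in(.0128,.06,.15,.22): print(ty,z,f(robot.ik(*tp(ty,z))))
try:
    robot.movel(T0-.152*bx,Q,feed=.08); robot.movel(T0-.152*bx+[0,0,.13],Q,feed=.15); st()
except robot.PlanningError as e: print(e)
E
```

```text
[ 0.28 -0.02 -1.15 -0.3  -0.31  0.32] [ 0.28 -0.25 -0.85  0.24 -0.31  0.32]
0.11 0.0128 [-1.34  0.45 -0.76  0.23  0.78 -1.4 ]
0.11 0.06 [-1.34  0.37 -0.71  0.37  0.78 -1.4 ]
0.11 0.15 [-1.34  0.24 -0.57  0.64  0.78 -1.4 ]
0.11 0.22 [-1.34  0.17 -0.45  0.84  0.78 -1.4 ]
0 0.0128 [-1.33  0.42 -0.87  0.05  0.76 -1.24]
0 0.06 [-1.33  0.33 -0.81  0.21  0.76 -1.24]
0 0.15 [-1.33  0.18 -0.66  0.49  0.76 -1.24]
0 0.22 [-1.33  0.11 -0.53  0.7   0.76 -1.24]
-0.1 0.0128 [-1.31  0.4  -0.96 -0.12  0.72 -1.08]
-0.1 0.06 [-1.31  0.29 -0.89  0.05  0.72 -1.08]
-0.1 0.15 [-1.31  0.14 -0.74  0.36  0.72 -1.08]
-0.1 0.22 [-1.31  0.05 -0.61  0.57  0.72 -1.08]
-0.2 0.0128 [-1.29  0.38 -1.04 -0.29  0.68 -0.93]
-0.2 0.06 [-1.29  0.27 -0.97 -0.1   0.68 -0.93]
-0.2 0.15 [-1.29  0.09 -0.81  0.23  0.68 -0.93]
-0.2 0.22 [-1.29  0.   -0.68  0.46  0.68 -0.93]
 15.61 [0.4487 0.1237 0.2514] F [ 0.3  0.3 -1.3] M [ 0.12  0.75 -0.03] w 0.0431
```

```bash
python3 - <<'E'
from h import *
ty=.08
p,q=tp(ty,.22); robot.reach(p,q); st("over")
p,q=tp(ty,.05); robot.movel(p,q,feed=.12); robot.sleep(.2); st("low")
view("low","side",(150,190,400,378))
E
```

```text
over 17.9 [ 0.3818 -0.3925  0.22  ] F [-0.1 -0.7 -0.6] M [0.   0.7  0.01] w 0.0434
low 19.67 [ 0.3814 -0.3933  0.0503] F [ 1.   0.4 -1.2] M [-0.03  0.73 -0.  ] w 0.0432
```

View pics/low.png

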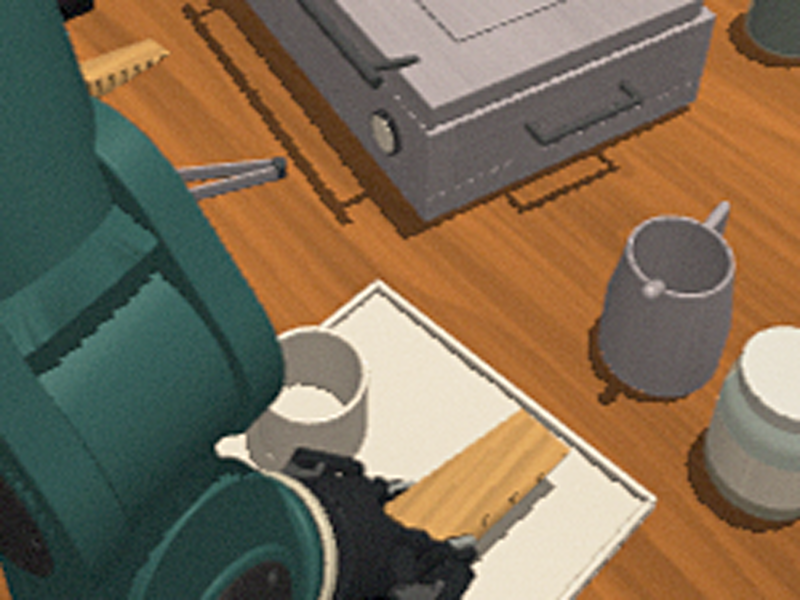

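The wedge hangs level over the free part of the tray, with its tip at px (545,435) inside the far rim. The cup at (310,390) is clear. I'll lower it until it touches.

```bash
python3 - <<'E'
from h import *
ty=.08
p,q=tp(ty,.018); robot.movel(p,q,feed=.08); robot.sleep(.2); st("18mm")
p,q=tp(ty,.0085); print(robot.movel(p,q,feed=.015,threshold=3)); st("down")
robot.sleep(.2); robot.ungrasp(); robot.sleep(.2); st("open")
_,d=quat(ty,np.radians(45)); p=np.array(robot.get_obs()["ee_pos"])
robot.movel(p-.10*d,q,feed=.1); st("back"); robot.movel(p-.10*d+[0,0,.1],q,feed=.15)
c,P=view("placed","side",(150,190,400,378)); np.savez("side9.npz",P=P,col=c["color"])
E
```

```text
18mm 20.47 [ 0.3814 -0.3934  0.0185] F [-0.2  0.6 -1. ] M [-0.01  0.75  0.06] w 0.0435
True
down 20.9 [ 0.3816 -0.3932  0.013 ] F [-0.1  0.5  4.9] M [-0.04  0.01  0.01] w 0.0435
open 21.79 [ 0.3813 -0.3929  0.0127] F [ 0.5  1.  -0.8] M [-0.04  0.58 -0.03] w 0.0856
back 22.94 [ 0.311  -0.3983  0.0831] F [ 0.1 -0.5  0.7] M [-0.02  0.63 -0.01] w 0.0851
```

View pics/placed.png

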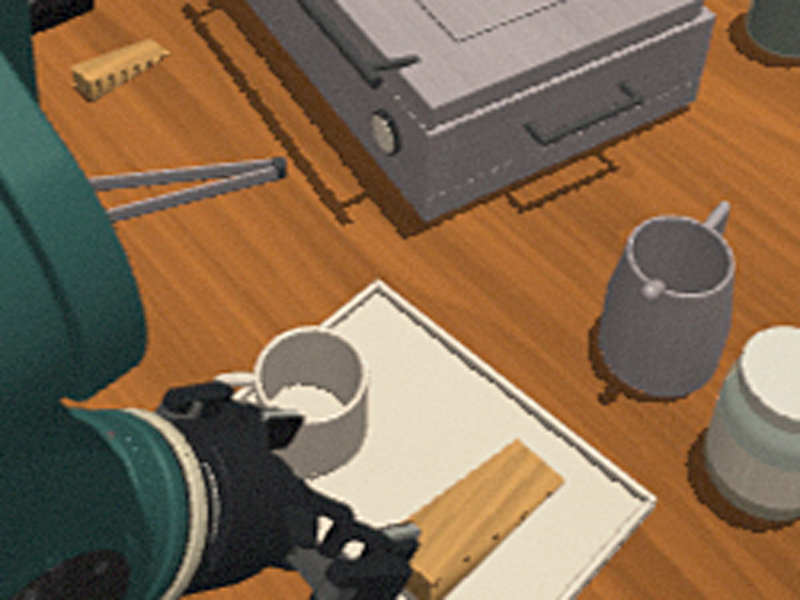

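The wedge lies flat on the tray floor, with its tip at px (540,460) and heel at (425,580). The cup is unmoved and the lid is shut. One last numeric check before handing in.

```bash
python3 - <<'E'
from h import *
c=robot.read_camera("scene");P=cloud(c); hsv=cv2.cvtColor(c["color"],cv2.COLOR_RGB2HSV); P2=np.load("side9.npz")["P"]; h2=cv2.cvtColor(np.load("side9.npz")["col"],cv2.COLOR_RGB2HSV)
for P_,h in((P,hsv),(P2,h2)):
    b=(h[...,0]>12)&(h[...,0]<26)&(h[...,1]>60)&(P_[...,0]>.3)&(P_[...,0]<.5)&(P_[...,1]>-.47)&(P_[...,1]<-.33)&(P_[...,2]>.003)
    q=P_[b]; A=np.c_[q[:,:2],np.ones(len(q))]; k=np.linalg.lstsq(A,q[:,2],rcond=None)[0]
    top=q[abs(A@k-q[:,2])<.004]; A=np.c_[top[:,:2],np.ones(len(top))]; k=np.linalg.lstsq(A,top[:,2],rcond=None)[0]
    print(len(q),cv2.minAreaRect(top[:,:2].astype(np.float32)*1000),"slope",k.round(3),"expect -.252; z",np.percentile(top[:,2],[3,97]).round(3))
print("lid",lidz()); st(); robot.finish_job()
E
```

```text
468 ((424.3901062011719, -418.4444274902344), (139.8671112060547, 104.66499328613281), 5.346677780151367) slope [-0.087  0.037  0.073] expect -.252; z [0.015 0.027]
1249 ((420.581298828125, -390.1027526855469), (138.82818603515625, 46.8450927734375), 5.264857292175293) slope [-0.255 -0.009  0.129] expect -.252; z [0.009 0.041]
lid 0.1387
 23.91 [ 0.3108 -0.3982  0.1826] F [0.1 0.1 0.3] M [-0.03  0.56  0.02] w 0.0858
the job is handed in; nothing more can be done
```

The lid is shut, the wedge lies flat on the tray beside the cup, and I handed the job in at about 24 s of the 61 s allowed.

- **Pull:** I gripped the wedge's heel below the handle at a 45° lean and drew it out in six tugs of 16–26 mm, pausing after each one. The camera reading of the lid top stepped down 0.160, 0.155, 0.150, 0.144, 0.141 and then 0.139 m, where it stayed. The lid never jumped, and the drag force was about 6–7 N.
- **Placing:** I lowered the wedge until it touched at the expected height, released it and backed the gripper clear.

**Last checks:**
- **Wedge:** The side camera puts it near (0.42, -0.39), about 5 cm to the -y side of the tray's centre. Its top slopes -0.255 along its length and -0.009 across it. A flat wedge should show -0.252 and 0, so it is level within about a degree.
- **Lid:** It still reads shut, at 0.1387 m.
- **Robot:** The tool feels almost no force (under 0.5 N).
- **Disagreement:** The scene camera's fit of the wedge did not agree (patch 105 mm wide, slope -0.087). I think its colour mask picked up points that were not wedge, so I relied on the side camera and the picture.
- **Bin and bystanders:** In the last side picture the bin, cup, pitcher, jar, tongs and small wedge look unmoved, but I did not measure them. The tumblers are outside that picture; I last saw them standing after the final tug.

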